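# Shut the centrifuge and start stored programme 2

## Robot

A 6-joint arm with a two-finger parallel gripper is mounted at the origin on the work surface. World frame = base frame: x ahead of the robot, y to its left, z up, the work surface at z = 0. Lengths are in mm, angles in rad, forces in N, time in s.
With the tool pointing down it reaches from about 275 to 850 mm from the base axis. Payload 5.2 kg.
Tool frame: the origin (TCP) lies midway between the tips of the shut fingers; the grasp point (between the pads) lies 19 mm behind it; z points along the fingers, y is the line along which they close (so a half turn about z gives the same grasp; the last joint's range is limited). The gripper opens to 85 mm and grips with 20 to 120 N. Pads are 22 mm wide; open, the fingers measure 114 mm over their backs; the gripper's body (76 mm by 85 mm) begins 54 mm behind the grasp point. The pads swing forward as they close: fully open they stand 13 mm farther back than shut.
Start: joints at [0.944, 0.259, 1.535, -0, 1.348, -0.203], TCP at [226.154, 501.357, 202.21] pointing down, gripper open.
Joint ranges: [-3.14, 3.14], [-0.91, 2.08], [0.19, 2.58], [-1.22, 4.36], [0.22, 2.71], [-3.12, 3.12]. Speed limits (rad/s): [2.57, 2.57, 3.14, 3.14, 3.14, 3.14].

## Interface

Orientations are given as a unit quaternion [x, y, z, w].
In Python, from cell import ctrl gives the robot as it stands. The module is installed in compiled form; this text tells all that it offers.
- The arm moves only by the tool servo_tool, never from a script. Its argument "deltas" is a list of rows, each a list of 6 numbers: the shift along the tool's x, y, z normalised to -1 to 1, where 1 is 10 cm, then the turn, a rotation vector about the tool's x, y, z normalised to -1 to 1, where 1 is pi/4 rad. In form: [[x, y, z, wx, wy, wz], ...]. A call has 1 to 20 rows; each row is the pose to reach, as a shift and turn from the pose commanded when the call began, along the tool's axes at that moment; what a row does not reach only later rows make up. A row lasts 1/10 s, in which the tool goes at most 50 mm and 8.59 degrees, less where a joint would pass 70% of its speed; a pose out of reach is approached as far as the arm can. A call with a number of a shift or a turn outside -1 to 1 is refused whole. A call with a gripper value outside its range is refused whole. "fingers" is the closure, from -1 (fully open) to 1 (shut), set as the call begins (left out, the last holds). The fingers move at their own pace and stop on an object; "grip_force" is the grip in N (left out, the last holds). Time passes only in rows, so rows that repeat a pose let the fingers close. It gives the time, the measured TCP pose, the force, the opening and the grip force at its end, in the units of the state.
- ctrl.get_obs(): the state, without advancing time (a new reading comes with each control period).
- ctrl.grab_frame(name): name is "scene" or "top" or "wrist"; returns the picture (400x640x3 uint8, blue, green, red); there is no depth.
- ctrl.camera_model(name): a dict with "fx", "fy", "cx", "cy" (pixels), "k1" (the pictures are not rectified: a ray, as slopes to the right and down, at radius r is drawn at 1 + k1 r^2 times it, then the intrinsics apply), "eye" and "orientation" of the camera in the world. Camera axes: x right, y down, z forward; pixel columns grow to the right and rows downward; lengths in mm; the calibration is good to about 2 mm. A picture is of the moment at which its call begins: read the wrist's pose just before it. camera_model takes no time and is no camera call; for the wrist camera it gives the pose at the moment of the call.
- ctrl.finish_job(): hands the job in; it is judged then, once.
The state is a dict: "clock": time; "qpos": joint angles; "qvel": joint speeds; "joint_torque": joint torques, N m; "tcp_pos": TCP position; "orientation": TCP orientation; "ft_force": force on the tool from outside, world axes, zero at the start; "wrist_torque": the same for the moment, N m; "gripper_width": opening from 0.0 (shut) to 1.0 (fully open); "grip_force": force on a finger pad.
Only numpy, scipy, OpenCV 4.12 (cv2) and the standard library are available. Lean on these libraries where they do the work, as an engineer would, in place of code of your own. Each camera call takes 0.05 s, during which the arm holds its last target. There are 200 camera calls.

## Task

The donors' sample tubes are loaded in the benchtop centrifuge: lower its lid fully shut without slamming it, and only then start stored programme 2 on the sloping keypad by pressing, one after the other, the programme key (wide, rounded, lower row left), number key 2 (the middle one of the three small square keys in the upper row) and the round start key (lower row middle), each right down and let go before the next. Press no other key, and leave the racks, the loose tube and the blue pump bottle where they are.

Things in the scene. Friction and masses are not known exactly. Their poses are not given: they have to be found in the camera images.
- centrifuge: White benchtop centrifuge, fixed. Origin on the table, centre under its main case; x from the keypad to the rear hinge, y to the left, z up. Case: x -135 to +135 mm, 280 mm wide, rim 160 mm high (185 with the lid shut). In front of the case's upright front wall a keypad slopes down at 32 degrees, from 91 mm high at the wall (x -135) to 30 mm high at x -232.
- panel (a point): Middle of the sloping keypad face (same axes as the key points). Left part: a flat dark display. Right part: two rows of three pale keys, columns 52 mm apart, rows 44 mm apart. Upper row: squares 1, 2, 3 from left to right; lower row: programme (pill), start (round), stop (bar). The shut lid juts 20 mm over the upper part, so lean the tool square to the slope.
- lid: The centrifuge's lid: white, 0.7 kg, 290 x 276 x 24 mm. Origin on its top face, mid-width, 25 mm in from the front edge (a good place to push); z = outward normal, upright when shut. Hinge line along the centrifuge's y, at x +132, z +160 mm of the centrifuge (262 behind, 24.5 below this origin). Starts 0.3 to 0.58 rad open; stiff hinge, stays where left; a few N down on the front edge lowers it.
- key_prog (a joint): Travel in m of the programme key: wide rounded key (pill), 32 mm across the panel and 15 mm along the slope, lower row left. 0 = up, 0.005 = fully down; moves square to the panel, starts to move at 1.4 N, fully down at 4.9 N, springs back when let go; counts as pressed beyond 0.003 for a tenth of a second.
- top_prog (a point): Centre of the top face of the programme key: wide rounded key (pill), 32 mm across the panel and 15 mm along the slope, lower row left. The face stands 7 mm proud of the panel. Site axes: x up the slope, y across to the left, z straight out of the panel (32 degrees from vertical, leaning towards the robot).
- key_two (a joint): Travel in m of the number 2 key: 16 mm square, the middle of the three equal squares in the upper row. 0 = up, 0.005 = fully down; moves square to the panel, starts to move at 1.4 N, fully down at 4.9 N, springs back when let go; counts as pressed beyond 0.003 for a tenth of a second.
- top_two (a point): Centre of the top face of the number 2 key: 16 mm square, the middle of the three equal squares in the upper row. The face stands 7 mm proud of the panel. Site axes: x up the slope, y across to the left, z straight out of the panel (32 degrees from vertical, leaning towards the robot).
- key_start (a joint): Travel in m of the start key: round, 24 mm across, lower row middle. 0 = up, 0.005 = fully down; moves square to the panel, starts to move at 1.4 N, fully down at 4.9 N, springs back when let go; counts as pressed beyond 0.003 for a tenth of a second.
- top_start (a point): Centre of the top face of the start key: round, 24 mm across, lower row middle. The face stands 7 mm proud of the panel. Site axes: x up the slope, y across to the left, z straight out of the panel (32 degrees from vertical, leaning towards the robot).
- key_one (a joint): Travel in m of the number 1 key: 16 mm square, upper row left; not to be pressed. 0 = up, 0.005 = fully down; moves square to the panel, starts to move at 1.4 N, fully down at 4.9 N, springs back when let go; counts as pressed beyond 0.003 for a tenth of a second.
- top_one (a point): Centre of the top face of the number 1 key: 16 mm square, upper row left. The face stands 7 mm proud of the panel. Site axes: x up the slope, y across to the left, z straight out of the panel (32 degrees from vertical, leaning towards the robot).
- key_three (a joint): Travel in m of the number 3 key: 16 mm square, upper row right; not to be pressed. 0 = up, 0.005 = fully down; moves square to the panel, starts to move at 1.4 N, fully down at 4.9 N, springs back when let go; counts as pressed beyond 0.003 for a tenth of a second.
- top_three (a point): Centre of the top face of the number 3 key: 16 mm square, upper row right. The face stands 7 mm proud of the panel. Site axes: x up the slope, y across to the left, z straight out of the panel (32 degrees from vertical, leaning towards the robot).
- key_stop (a joint): Travel in m of the stop key: upright bar, 15 mm across and 26 mm along the slope, lower row right; not to be pressed. 0 = up, 0.005 = fully down; moves square to the panel, starts to move at 1.4 N, fully down at 4.9 N, springs back when let go; counts as pressed beyond 0.003 for a tenth of a second.
- top_stop (a point): Centre of the top face of the stop key: upright bar, 15 mm across and 26 mm along the slope, lower row right. The face stands 7 mm proud of the panel. Site axes: x up the slope, y across to the left, z straight out of the panel (32 degrees from vertical, leaning towards the robot).
- rack_white: Bystander, loose, to be left alone: white foam rack, 180 x 117 mm and 106 mm high, full of purple-capped sample tubes, beside the centrifuge on its left (+y) side; origin at the centre of its underside.
- rack_black: Bystander, loose, to be left alone: black rack, 112 x 92 mm and 106 mm high, of red-capped sample tubes, beside the centrifuge on its right (-y) side; origin at the centre of its underside.
- tube_loose: Bystander, loose, to be left alone: one red-capped sample tube, 100 mm long and 16 mm thick, lying on the table 35 to 125 mm in front of the keypad's lower edge; origin at the middle of its underside, its own x axis along the tube.
- pump_bottle: Bystander, loose, to be left alone: blue hand-gel bottle with a white pump, 68 mm across and 161 mm high, on the left of the table; origin at the centre of its underside.

How it is judged (in metres and radians):
On the way, in this order (a step that is already met when the one before it is completed fails the run):
1. the lid is fully shut (angle between lid's own z axis and vertical below 0.02 rad), for 0.2 s.
2. the programme key alone is pressed down, lid shut (value of joint key_prog above 0.003 m and angle between lid's own z axis and vertical below 0.02 rad and value of joint each of key_two, key_start, key_one, key_three, key_stop below 0.0015 m), for 0.1 s.
3. number key 2 alone is pressed down, lid shut (value of joint key_two above 0.003 m and angle between lid's own z axis and vertical below 0.02 rad and value of joint each of key_prog, key_start, key_one, key_three, key_stop below 0.0015 m), for 0.1 s.
4. the start key alone is pressed down, lid shut (value of joint key_start above 0.003 m and angle between lid's own z axis and vertical below 0.02 rad and value of joint each of key_prog, key_two, key_one, key_three, key_stop below 0.0015 m), for 0.1 s.
At the end, for the whole second after the job is handed in: The lid is shut (within 0.02 rad, about 5 mm at its front edge) and every key is up again (within 1.5 mm) (angle between lid's own z axis and vertical below 0.02 rad and value of joint each of key_prog, key_two, key_start, key_one, key_three, key_stop below 0.0015 m); the robot touches nothing.
It fails at once if number key 1, number key 3 or the stop key is pressed (3 mm) (value of joint any of key_one, key_three, key_stop above 0.003 m).
It fails at once if two keys are pressed at once (value of joint each of key_prog, key_two above 0.0025 m or value of joint each of key_prog, key_start above 0.0025 m or value of joint each of key_two, key_start above 0.0025 m).
It fails at once if a key is pressed (3 mm) while the lid is still open (more than 0.05 rad) (angle between lid's own z axis and vertical above 0.05 rad and value of joint any of key_prog, key_two, key_start above 0.003 m).
It fails at once if the lid is slammed (its front part moves faster than 0.5 m/s) (linear speed of lid above 0.5 m/s).
It fails at once if a rack, the loose tube or the pump bottle is moved by more than 30 mm (distance of any of rack_white, rack_black, tube_loose, pump_bottle from where it was at the start of the episode above 0.03 m).
It also fails if it takes over 45 s, if anything falls off the work surface, if the arm or the gripper's body presses on something with over 40 N, if the wrist force passes 120 N, or if a joint passes its speed limit or range.

## Working session

There is one attempt and no reset: what is moved stays moved. The work goes in short steps, Python scripts to look and compute and a tool call to move; the robot and the scene stay as the last step left them, time stands still between calls to the robot, and variables do not carry over. Pictures are saved under pics/ and viewed, at most 12 in all, crops included, and the job is handed in when it is done.

Besides the shell and the picture viewer there is one more tool, called after "Request:" by a JSON object that holds its "name" and its "arguments", one argument or row to a line. servo_tool: Moves the arm, as the interface text tells. Its arguments: {"type":"object","properties":{"deltas":{"type":"array"},"fingers":{"type":"number"},"grip_force":{"type":"number"}},"required":["deltas"]}

```bash
mkdir -p pics
python3 - <<'E'
from cell import ctrl
import cv2
for n in("scene","top"):
    cv2.imwrite(f"pics/{n}0.png",ctrl.grab_frame(n)); print(n,ctrl.camera_model(n))
o=ctrl.get_obs();print(o)
E
```

```text
scene {'fx': 456.71464997394116, 'fy': 456.71464997394116, 'cx': 322.1993906732239, 'cy': 191.89588990663407, 'k1': -0.04932172049041008, 'eye': array([ 908.92902091,  211.68364991, 1266.59604773]), 'orientation': array([ 0.6035542 ,  0.7825723 , -0.12331881, -0.0899744 ])}
top {'fx': 483.4515901013097, 'fy': 483.4515901013097, 'cx': 320.7358420587821, 'cy': 200.45251218738886, 'k1': 0.04906099803754056, 'eye': array([ 279.7209483 ,  134.05590021, 1368.74770931]), 'orientation': array([-0.69071343,  0.71530172, -0.07713511,  0.07285999])}
{'clock': 0.1, 'qpos': array([ 9.44190430e-01,  2.59277180e-01,  1.53596428e+00,  1.21964331e-05,
        1.34797829e+00, -2.02784858e-01]), 'qvel': array([ 0.00042545, -0.00114632, -0.00164936,  0.0005088 , -0.00055056,
       -0.0005776 ]), 'joint_torque': array([ 3.36025347e-03, -4.46964955e+01, -2.91252065e+01, -3.49327738e-04,
        6.28037495e-03,  2.77940683e-05]), 'tcp_pos': array([225.84912417, 500.93452403, 201.45780842]), 'orientation': array([ 2.10329318e-01,  9.77630255e-01, -7.42193969e-04, -3.33229410e-04]), 'ft_force': array([0.32616136, 0.08362858, 0.5371127 ]), 'wrist_torque': array([0.00070557, 0.04248455, 0.00168218]), 'grip_force': 0.0, 'gripper_width': 0.9987390330415603}
```

View pics/scene0.png

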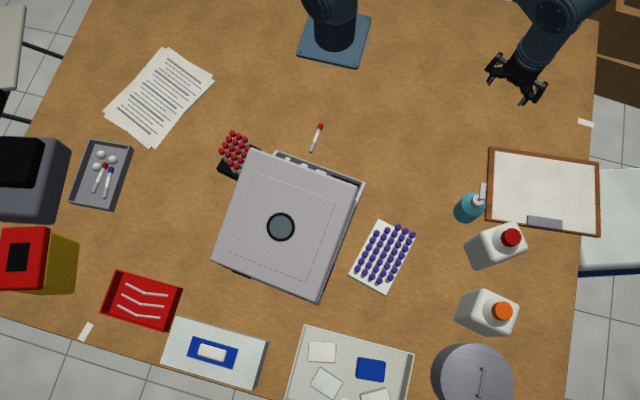

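View pics/top0.png

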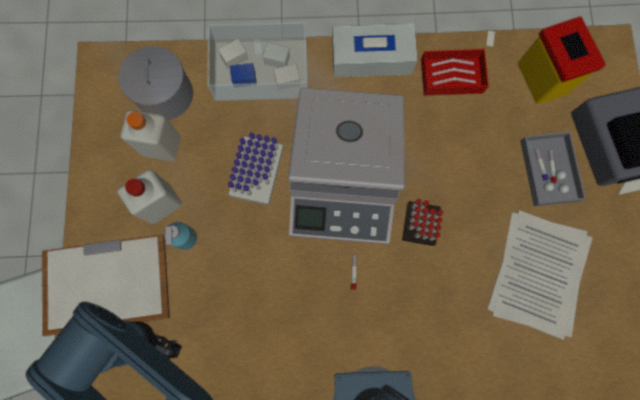

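The top view shows the keypad at about (340, 218), with keys from (335, 213) to (375, 232) and the display on its left. The open lid's front edge runs along row ~185. The loose tube is at (354, 272).

Run:
```python
import cv2
a=cv2.imread("pics/top0.png")[80:250,280:415]
cv2.imwrite("pics/c1.png",cv2.resize(a[90:170],None,fx=5.9,fy=5.9,interpolation=cv2.INTER_CUBIC))
g=cv2.imread("pics/top0.png",0)
m=(g>120).astype('uint8')
m[:200]=0;m[243:]=0;m[:,:325]=0;m[:,392:]=0
for t in(130,150,165,180):
    n,l,s,c=cv2.connectedComponentsWithStats(((g>t)&(m>0)).astype('uint8'))
    print(t,[(c[i].round(1).tolist(),int(s[i,4])) for i in range(1,n) if 10<s[i,4]<200])
```

```text
130 [([336.5, 212.9], 26), ([355.7, 214.7], 23), ([374.9, 216.0], 24), ([388.7, 231.7], 43), ([335.0, 228.1], 44), ([354.0, 229.4], 39), ([373.1, 231.2], 35)]
150 [([336.4, 212.9], 11), ([374.6, 216.1], 11), ([335.4, 227.9], 15), ([354.7, 229.1], 16), ([373.2, 230.4], 12)]
165 []
180 []
```

View pics/c1.png

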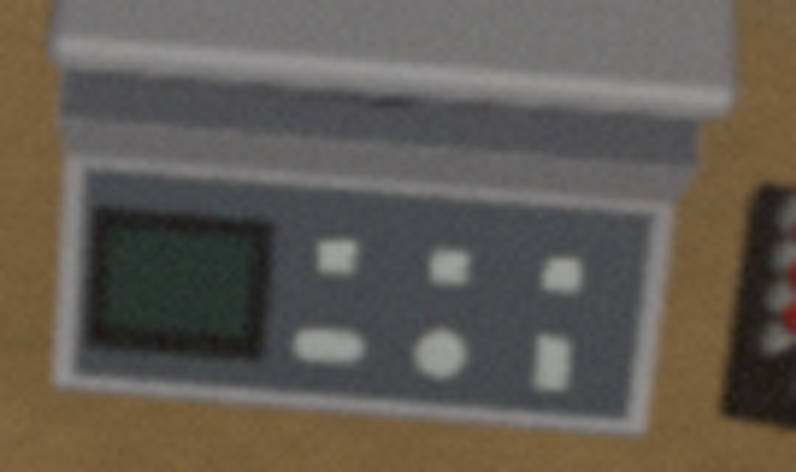

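```bash
cat > h.py <<'E'
from cell import ctrl
import numpy as np, cv2
from scipy.spatial.transform import Rotation as R
from scipy.optimize import least_squares
def cam(n): return ctrl.camera_model(n)
def ray(c,p):
    d=np.array([(p[0]-c['cx'])/c['fx'],(p[1]-c['cy'])/c['fy']]);u=d.copy()
    for _ in range(20): u=d/(1+c['k1']*(u@u))
    return R.from_quat(c['orientation']).apply([u[0],u[1],1])
def onz(c,p,z):
    d=ray(c,p);e=np.array(c['eye']);return e+d*(z-e[2])/d[2]
def proj(c,P):
    q=R.from_quat(c['orientation']).inv().apply(np.atleast_2d(P)-c['eye'])
    s=q[:,:2]/q[:,2:]; s=s*(1+c['k1']*(s**2).sum(1))[:,None]
    return s*[c['fx'],c['fy']]+[c['cx'],c['cy']]
S=np.radians(32);cs,sn=np.cos(S),np.sin(S)
def key(u,v,h=7): # u up slope, v left, centrifuge frame
    return np.array([-183.5+u*cs-h*sn, v, 60.5+u*sn+h*cs])
E
python3 - <<'E'
from h import *
c=cam('top')
px={'one':(336.5,212.9),'two':(355.7,214.7),'three':(374.9,216),'prog':(335,228.1),'start':(354,229.4),'stop':(373.1,231.2)}
P={k:onz(c,p,78.1 if k in('one','two','three') else 54.8) for k,p in px.items()}
for k,v in P.items(): print(k,v.round(1))
# outer panel corners from crop (scale 5.9, origin 280,170)
f=lambda x,y:(280+(x+.5)/5.9-.5,170+(y+.5)/5.9-.5)
for q,z in(((60,385),30),((645,432),30),((75,155),91),((675,205),91)): print('corner',onz(c,f(*q),z).round(1))
lo=onz(c,f(60,385),30);hi=onz(c,f(645,432),30);d=lo-hi;print('yaw',np.arctan2(-d[0],d[1]),np.linalg.norm(d))
for a,b in(('one','three'),('prog','stop')):
    d=P[a]-P[b];print(np.arctan2(-d[0],d[1]),np.linalg.norm(d[:2])/2)
print(np.linalg.norm((P['two']-P['start'])[:2]),44*cs)
E
```

```text
one [522.   79.7  78.1]
two [515.2  27.8  78.1]
three [509.8 -24.   78.1]
prog [484.1  84.6  54.8]
start [478.7  32.6  54.8]
stop [471.9 -19.4  54.8]
corner [473.4 210.6  30. ]
corner [441.6 -64.2  30. ]
corner [570.7 197.9  91. ]
corner [537.7 -75.7  91. ]
yaw -0.11525513734434514 276.62790786308176
-0.11660064823222875 52.19101911297134
-0.11653593632125325 52.36282099783452
36.861250971250634 37.31411623088274
```

Run:
```python
from h import *
f=lambda x,y:(280+(x+.5)/5.9-.5,170+(y+.5)/5.9-.5)
c=cam('top');s=cam('scene')
yaw=-.1165;F=np.array([np.cos(yaw),np.sin(yaw),0]);L=np.array([-np.sin(yaw),np.cos(yaw),0]);O=np.array([687.5,46,0])
def lid(th,x,y,z): # lid-frame point -> world
    p=np.array([x-262,z+24.5]); r=np.array([[np.cos(th),np.sin(th)],[-np.sin(th),np.cos(th)]])@p
    return O+F*(132+r[0])+L*y+np.array([0,0,160+r[1]])
for th in np.arange(.25,.62,.05):
    pts=[lid(th,-25,145,0),lid(th,-25,-145,0)]
    a=proj(c,pts);b=proj(s,pts)
    print(round(th,2),((a-[280,170])*5.9).round(0).tolist(),b.round(0).tolist(),lid(th,0,0,0).round(1))
print(lid(0,0,0,0))
o=ctrl.get_obs();print(o['tcp_pos'],o['clock'])
# tool target orientations
def rel(p,q): pass
```

```text
0.25 [[30.0, 77.0], [750.0, 134.0]] [[361.0, 186.0], [248.0, 145.0]] [572.5  59.5 248.6]
0.3 [[28.0, 56.0], [757.0, 114.0]] [[361.0, 186.0], [246.0, 144.0]] [577.2  58.9 260.8]
0.35 [[27.0, 33.0], [764.0, 92.0]] [[360.0, 187.0], [244.0, 144.0]] [582.5  58.3 272.9]
0.4 [[27.0, 9.0], [770.0, 68.0]] [[360.0, 188.0], [242.0, 144.0]] [588.4  57.6 284.6]
0.45 [[26.0, -17.0], [777.0, 42.0]] [[359.0, 189.0], [240.0, 145.0]] [594.9  56.8 296. ]
0.5 [[26.0, -45.0], [784.0, 14.0]] [[358.0, 190.0], [237.0, 146.0]] [601.9  56.  307.1]
0.55 [[26.0, -75.0], [791.0, -15.0]] [[357.0, 192.0], [235.0, 147.0]] [609.5  55.1 317.8]
0.6 [[26.0, -107.0], [798.0, -46.0]] [[356.0, 194.0], [232.0, 148.0]] [617.6  54.2 328.2]
[558.38119892  61.11076462 184.5       ]
[225.84912417 500.93452403 201.45780842] 0.1
```

Request:
{"name": "servo_tool", "arguments": {
  "deltas": [
    [0,0,-0.5,0,0,0],
    [0,0,-1,0,0,0],
    [0,0,-1,0,0,0]
  ],
  "fingers": 1
}}

```text
clock: 0.4
tcp_pos: [227.9, 503.9, 309.5]
orientation: [0.21, 0.978, 0.006, 0.002]
ft_force: [0.2, -0.2, -0.2]
gripper_width: 0.513
grip_force: 0.0
```

Request:
{"name": "servo_tool", "arguments": {
  "deltas": [
    [-0.42,-0.21,0,0,0,0],
    [-0.85,-0.43,0,0,0,0],
    [-0.85,-0.43,0,0,0,0]
  ]
}}

```text
clock: 0.7
tcp_pos: [288.8, 423.5, 301.7]
orientation: [0.213, 0.977, -0.001, 0.001]
ft_force: [-1.2, -0.5, 0.2]
gripper_width: 0.004
grip_force: 0.0
```

Request:
{"name": "servo_tool", "arguments": {
  "deltas": [
    [-0.42,-0.21,0,0,0,0],
    [-0.85,-0.43,0,0,0,0],
    [-0.85,-0.43,0,0,0,0]
  ]
}}

```text
clock: 1.0
tcp_pos: [348.6, 349.6, 301.6]
orientation: [0.213, 0.977, -0.001, 0.0]
ft_force: [-0.4, 0.2, 0.3]
gripper_width: -0.001
grip_force: 0.0
```

Request:
{"name": "servo_tool", "arguments": {
  "deltas": [
    [-0.42,-0.21,-0.1,0,0,0],
    [-0.85,-0.43,-0.1,0,0,0],
    [-0.85,-0.43,-0.1,0,0,0]
  ]
}}

```text
clock: 1.3
tcp_pos: [408.3, 275.9, 311.7]
orientation: [0.213, 0.977, -0.001, 0.0]
ft_force: [-0.0, 0.1, -0.5]
gripper_width: -0.005
grip_force: 0.0
```

Request:
{"name": "servo_tool", "arguments": {
  "deltas": [
    [-0.42,-0.21,0,0,0,0],
    [-0.85,-0.43,0,0,0,0],
    [-0.85,-0.43,0,0,0,0]
  ]
}}

```text
clock: 1.6
tcp_pos: [467.8, 202.0, 311.1]
orientation: [0.213, 0.977, -0.001, -0.0]
ft_force: [-0.9, 0.1, -0.4]
gripper_width: 0.002
grip_force: 0.0
```

Request:
{"name": "servo_tool", "arguments": {
  "deltas": [
    [-0.42,-0.21,0,0,0,-0.1],
    [-0.84,-0.43,0,0,0,-0.2],
    [-0.84,-0.43,0,0,0,-0.39],
    [-0.84,-0.43,0,0,0,-0.39],
    [-0.84,-0.43,0,0,0,-0.39]
  ]
}}

```text
clock: 2.1
tcp_pos: [523.5, 132.6, 311.9]
orientation: [0.06, 0.998, 0.0, -0.001]
ft_force: [-0.1, 0.3, 0.8]
gripper_width: 0.003
grip_force: 0.0
```

Request:
{"name": "servo_tool", "arguments": {
  "deltas": [
    [-0.35,-0.35,0,0,0,0],
    [-0.67,-0.67,0,0,0,0],
    [-0.67,-0.67,0.15,0,0,0],
    [-0.67,-0.67,0.25,0,0,0],
    [-0.67,-0.67,0.25,0,0,0]
  ]
}}

```text
clock: 2.6
tcp_pos: [581.3, 58.4, 285.5]
orientation: [0.059, 0.998, 0.0, -0.002]
ft_force: [-0.3, 0.4, -0.2]
gripper_width: 0.002
grip_force: 0.0
```

Request:
{"name": "servo_tool", "arguments": {
  "deltas": [
    [0,0,0.05,0,0,0],
    [0,0,0.1,0,0,0],
    [0,0,0.15,0,0,0],
    [0,0,0.2,0,0,0]
  ]
}}

```text
clock: 3.0
tcp_pos: [582.8, 57.0, 267.2]
orientation: [0.059, 0.998, 0.0, 0.0]
ft_force: [0.0, -0.6, -0.5]
gripper_width: -0.002
grip_force: 0.0
```

Run:
```python
from h import *
a=ctrl.grab_frame('top')
cv2.imwrite('pics/t2.png',cv2.resize(a[80:290,250:450],None,fx=2.8,fy=2.8,interpolation=cv2.INTER_CUBIC))
```

```text
(no output)
```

View pics/t2.png

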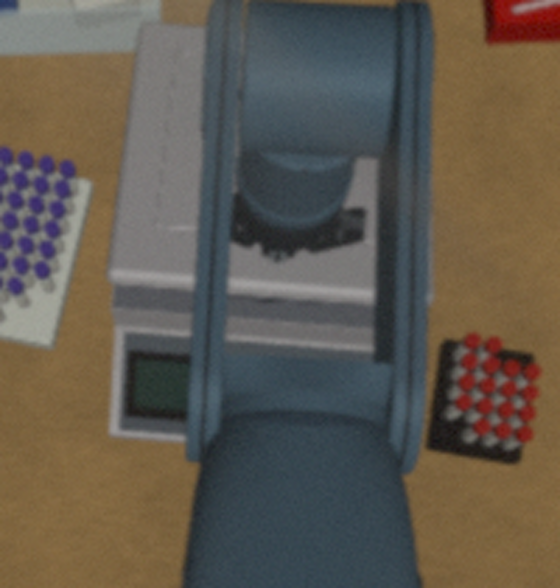

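The fingers are over the lid, just behind its front edge at about row 280 of the crop. I'll lower along the arc.

Request:
{"name": "servo_tool", "arguments": {
  "deltas": [
    [0.02,0,0.06,0,0,0],
    [0.05,0,0.12,0,0,0],
    [0.07,0,0.18,0,0,0],
    [0.09,0,0.24,0,0,0],
    [0.11,0,0.3,0,0,0],
    [0.13,0,0.36,0,0,0],
    [0.15,0,0.42,0,0,0]
  ]
}}

```text
clock: 3.75
tcp_pos: [567.8, 58.4, 224.9]
orientation: [0.059, 0.998, -0.0, 0.0]
ft_force: [-1.1, -0.4, 2.2]
gripper_width: -0.0
grip_force: 0.9
```

Request:
{"name": "servo_tool", "arguments": {
  "deltas": [
    [0.02,0,0.06,0,0,0],
    [0.03,0,0.12,0,0,0],
    [0.05,0,0.18,0,0,0],
    [0.06,0,0.24,0,0,0],
    [0.07,0,0.3,0,0,0],
    [0.08,0,0.33,0,0,0]
  ]
}}

```text
clock: 4.35
tcp_pos: [560.1, 59.3, 191.4]
orientation: [0.059, 0.998, 0.0, -0.0]
ft_force: [0.4, 0.4, 2.1]
gripper_width: 0.003
grip_force: 0.7
```

Pushing at about 2 N. I'll close the last 7 mm gently until the force rises.

Request:
{"name": "servo_tool", "arguments": {
  "deltas": [
    [0,0,0.03,0,0,0],
    [0,0,0.05,0,0,0],
    [0,0,0.06,0,0,0],
    [0,0,0.07,0,0,0],
    [0,0,0.07,0,0,0]
  ]
}}

```text
clock: 4.85
tcp_pos: [560.2, 59.3, 185.2]
orientation: [0.059, 0.998, -0.0, 0.0]
ft_force: [-0.4, -0.4, 0.6]
gripper_width: 0.0
grip_force: 0.1
```

Request:
{"name": "servo_tool", "arguments": {
  "deltas": [
    [0,0,0.01,0,0,0],
    [0,0,0.02,0,0,0],
    [0,0,0.02,0,0,0],
    [0,0,0.02,0,0,0]
  ]
}}

```text
clock: 5.25
tcp_pos: [560.2, 59.3, 183.1]
orientation: [0.059, 0.998, -0.0, 0.0]
ft_force: [-0.5, -0.7, -0.2]
gripper_width: -0.002
grip_force: 0.1
```

Request:
{"name": "servo_tool", "arguments": {
  "deltas": [
    [0,0,0.01,0,0,0],
    [0,0,0.02,0,0,0],
    [0,0,0.02,0,0,0],
    [0,0,0.02,0,0,0]
  ]
}}

```text
clock: 5.65
tcp_pos: [560.1, 59.3, 181.1]
orientation: [0.059, 0.998, 0.0, 0.0]
ft_force: [0.0, 0.7, -0.4]
gripper_width: -0.001
grip_force: 0.0
```

Run:
```python
from h import *
for n in('scene','wrist'): cv2.imwrite(f'pics/{n}3.png',ctrl.grab_frame(n))
print(ctrl.get_obs()['ft_force'], cam('wrist'))
```

```text
[-0.09581718 -0.03884291 -0.49075997] {'fx': 275.81950141686264, 'fy': 275.81950141686264, 'cx': 314.341152002331, 'cy': 200.62558733132227, 'k1': 0.009967697634134303, 'eye': array([479.88859299,  69.72093618, 353.31084097]), 'orientation': array([0.73796142, 0.65583958, 0.1052216 , 0.11923002])}
```

View pics/wrist3.png

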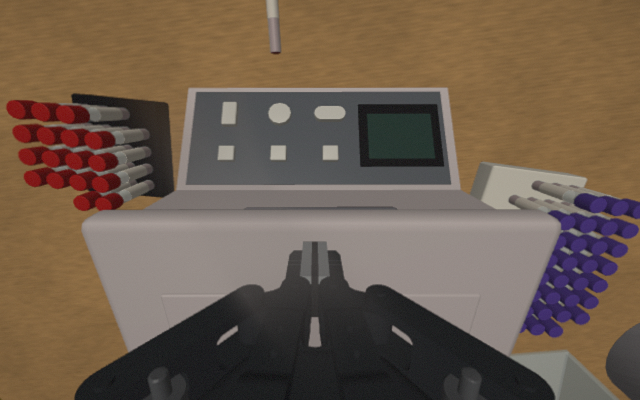

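The wrist view shows all six keys: start (279, 113), programme (330, 113), 2 (278, 153). The lid's front edge runs at about row 212-220, x 85-558. I'll check the lid angle from that and triangulate the keys.

Run:
```python
from h import *
w=cam('wrist');t=cam('top')
yaw=-.1165;F=np.array([np.cos(yaw),np.sin(yaw),0]);L=np.array([-np.sin(yaw),np.cos(yaw),0]);O=np.array([687.5,46,0])
def lid(th,x,y,z):
    p=np.array([x-262,z+24.5]); r=np.array([[np.cos(th),np.sin(th)],[-np.sin(th),np.cos(th)]])@p
    return O+F*(132+r[0])+L*y+np.array([0,0,160+r[1]])
for th in(-.02,0,.02,.05,.1): print(th,proj(w,[lid(th,-25,138,0),lid(th,-25,-138,0),lid(th,-28,138,-24),lid(th,-28,-138,-24)]).round(0).tolist())
g=cv2.imread('pics/wrist3.png',0)
m=(g>150).astype('uint8');m[:95]=0;m[175:]=0;m[:,:205]=0;m[:,:205]=0;m[:,352:]=0
n,l,s,c=cv2.connectedComponentsWithStats(m)
C=[c[i] for i in range(1,n) if s[i,4]>80]; print(np.round(C,1).tolist())
T={'one':(336.5,212.9),'two':(355.7,214.7),'three':(374.9,216),'prog':(335,228.1),'start':(354,229.4),'stop':(373.1,231.2)}
W={'stop':(228,113),'start':(279,113),'prog':(330,113),'three':(226,153),'two':(278,153),'one':(330,153)}
for k in T:
    p=min(C,key=lambda q:np.hypot(*(q-W[k])))
    d1,d2=ray(t,T[k]),ray(w,p)
    x=np.linalg.lstsq(np.c_[d1,-d2],w['eye']-t['eye'],rcond=None)[0]
    a,b=t['eye']+x[0]*d1,w['eye']+x[1]*d2
    v,u=(1 if k in('one','prog') else 0 if k in('two','start') else -1),(22 if k in('one','two','three') else -22)
    q=key(u,-38+52*v);q=O+F*q[0]+L*q[1]+[0,0,q[2]]
    print(k,((a+b)/2).round(1),np.linalg.norm(a-b).round(1),'wz',onz(w,p,q[2]).round(1),'model',q.round(1))
```

```text
-0.02 [[526.0, 194.0], [106.0, 195.0], [503.0, 182.0], [129.0, 182.0]]
0 [[532.0, 198.0], [100.0, 198.0], [508.0, 183.0], [124.0, 184.0]]
0.02 [[539.0, 201.0], [93.0, 202.0], [513.0, 186.0], [118.0, 186.0]]
0.05 [[550.0, 208.0], [82.0, 208.0], [522.0, 190.0], [109.0, 190.0]]
0.1 [[570.0, 220.0], [63.0, 221.0], [539.0, 198.0], [93.0, 198.0]]
[[228.6, 112.2], [279.0, 112.6], [329.5, 112.1], [225.4, 152.1], [277.5, 152.1], [329.9, 152.1]]
one [520.8  79.9  83.8] 0.2 wz [521.6  80.1  78.1] model [521.7  79.5  78.1]
two [516.5  27.2  70.8] 0.1 wz [515.5  28.4  78.1] model [515.7  27.8  78.1]
three [510.2 -24.4  74.2] 0.7 wz [509.5 -22.9  78.1] model [509.6 -23.8  78.1]
prog [484.4  84.6  53. ] 0.1 wz [484.4  84.5  54.8] model [484.7  83.8  54.8]
start [478.8  32.7  54.1] 0.2 wz [478.7  32.9  54.8] model [478.6  32.2  54.8]
stop [472.3 -19.7  51.3] 0.3 wz [472.3 -18.6  54.8] model [472.6 -19.5  54.8]
```

View pics/scene3.png

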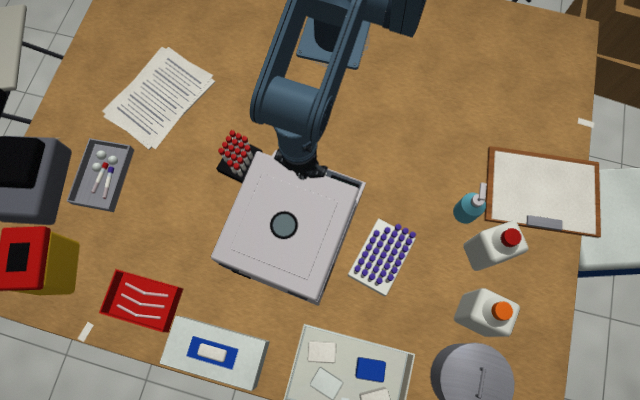

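Run:
```python
from h import *
w=cam('wrist');o=ctrl.get_obs();print(o['tcp_pos'],o['orientation'],o['wrist_torque'],proj(w,o['tcp_pos']),proj(w,o['tcp_pos']+[0,0,20]))
a=cv2.imread('pics/wrist3.png');print(a[180:250:2,150].sum(1).tolist())
print(a[180:250:2,450].sum(1).tolist())
cv2.imwrite('pics/w4.png',cv2.resize(a[175:320,200:440],None,fx=3.3,fy=3.3,interpolation=cv2.INTER_CUBIC))
```

```text
[560.17910128  59.30532634 181.1057673 ] [ 5.87071032e-02  9.98275249e-01 -9.84701657e-06  5.62398547e-05] [-0.01313669  0.0058129  -0.06059984] [[313.3006681  233.90778064]] [[313.14875209 247.8283762 ]]
[233, 252, 210, 205, 204, 131, 85, 84, 197, 310, 319, 313, 315, 347, 340, 327, 361, 377, 405, 419, 443, 462, 465, 455, 444, 439, 436, 425, 428, 424, 430, 428, 425, 422, 426]
[302, 250, 322, 445, 441, 356, 345, 344, 343, 346, 346, 347, 349, 345, 345, 333, 363, 386, 405, 426, 445, 472, 464, 453, 442, 436, 431, 432, 428, 426, 429, 428, 421, 422, 425]
```

View pics/w4.png

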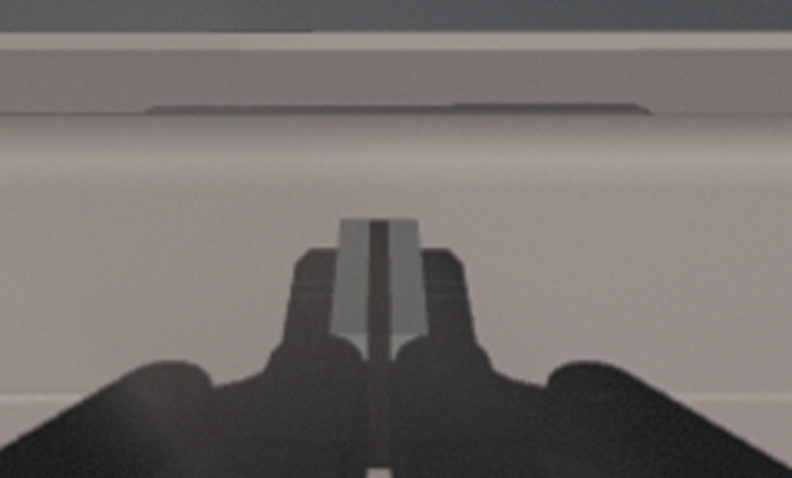

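Request:
{"name": "servo_tool", "arguments": {
  "deltas": [
    [0,0,0.01,0,0,0],
    [0,0,0.02,0,0,0],
    [0,0,0.03,0,0,0],
    [0,0,0.03,0,0,0]
  ]
}}

```text
clock: 6.15
tcp_pos: [560.0, 59.3, 178.0]
orientation: [0.059, 0.998, -0.0, -0.0]
ft_force: [0.2, 0.0, 0.1]
gripper_width: -0.001
grip_force: 0.2
```

Request:
{"name": "servo_tool", "arguments": {
  "deltas": [
    [0,0,0.01,0,0,0],
    [0,0,0.02,0,0,0],
    [0,0,0.03,0,0,0],
    [0,0,0.03,0,0,0]
  ]
}}

```text
clock: 6.55
tcp_pos: [560.0, 59.3, 175.0]
orientation: [0.059, 0.998, -0.0, -0.0]
ft_force: [0.4, -0.3, 0.4]
gripper_width: 0.002
grip_force: 0.1
```

Run:
```python
from h import *
a=ctrl.grab_frame('wrist');cv2.imwrite('pics/w5.png',a);w=cam('wrist');print(w['eye'])
print(a[180:250:2,150].sum(1).tolist())
print(a[180:250:2,450].sum(1).tolist())
print(a[225:265:2,307].sum(1).tolist())
```

```text
[479.87219736  69.72667334 347.24553707]
[96, 90, 172, 197, 201, 121, 80, 83, 76, 205, 300, 308, 309, 345, 282, 344, 364, 389, 412, 432, 453, 464, 459, 446, 443, 431, 430, 425, 429, 428, 424, 429, 428, 432, 433]
[238, 238, 238, 350, 444, 438, 357, 346, 349, 344, 344, 348, 343, 344, 310, 351, 374, 389, 421, 438, 459, 463, 452, 451, 439, 432, 427, 427, 428, 434, 431, 431, 432, 425, 431]
[448, 442, 429, 422, 418, 425, 421, 426, 348, 306, 304, 306, 311, 309, 307, 313, 308, 302, 306, 313]
```

Run:
```python
from h import *
w=cam('wrist');o=ctrl.get_obs();A=R.from_quat(w['orientation'])
print('axis',A.apply([0,0,1]))
a=cv2.imread('pics/w5.png')
for r in(208,214,220,226):
    d=ray(w,(320,r))
    for wid in(276,290): 
        print(r,wid,(w['eye']+d*wid*275.8/473).round(0),end=' ')
    print()
# lid extent per row
for r in(214,220,226,240):
    s=a[r].astype(int); m=(s.max(1)-s.min(1)<25)&(s.sum(1)>370); x=np.where(m)[0]; x=x[(x>60)&(x<600)];print(r,x.min(),x.max())
for e in(549,560):
    d=ray(w,(313,241)); t=(e-w['eye'][0])/d[0];print('tip x',e,(w['eye']+t*d).round(1))
b=a[175:275,60:600].copy();cv2.imwrite('pics/w6.png',cv2.resize(b,(800,148)))
```

```text
axis [ 0.31164709 -0.03794953 -0.94943979]
208 276 [534.  66. 196.] 208 290 [537.  66. 188.] 
214 276 [538.  66. 197.] 214 290 [541.  66. 189.] 
220 276 [541.  66. 198.] 220 290 [544.  65. 190.] 
226 276 [544.  65. 199.] 226 290 [548.  65. 192.] 
214 93 590
220 84 558
226 82 559
240 85 554
tip x 549 [549.   60.6 208.2]
tip x 560 [560.   59.2 186. ]
```

View pics/w5.png

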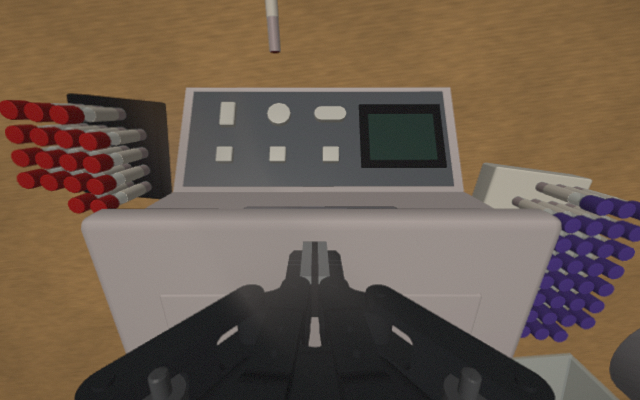

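The lid still moves with the fingertips, so it is still slightly open. I'll keep lowering.

Request:
{"name": "servo_tool", "arguments": {
  "deltas": [
    [0,0,0.01,0,0,0],
    [0,0,0.02,0,0,0],
    [0,0,0.03,0,0,0],
    [0,0,0.04,0,0,0],
    [0,0,0.04,0,0,0]
  ]
}}

```text
clock: 7.1
tcp_pos: [560.0, 59.3, 171.0]
orientation: [0.059, 0.998, 0.0, -0.0]
ft_force: [0.3, 0.2, -0.1]
gripper_width: -0.001
grip_force: 0.1
```

Request:
{"name": "servo_tool", "arguments": {
  "deltas": [
    [0,0,0.01,0,0,0],
    [0,0,0.02,0,0,0],
    [0,0,0.03,0,0,0],
    [0,0,0.03,0,0,0]
  ]
}}

```text
clock: 7.5
tcp_pos: [560.1, 59.3, 168.0]
orientation: [0.059, 0.998, -0.0, -0.0]
ft_force: [-0.1, -0.1, -0.6]
gripper_width: -0.003
grip_force: 0.1
```

Request:
{"name": "servo_tool", "arguments": {
  "deltas": [
    [0,0,-0.2,0,0,0],
    [0,0,-0.5,0,0,0],
    [0,0,-0.8,0,0,0],
    [0,0,-0.8,0,0,0]
  ]
}}

```text
clock: 7.9
tcp_pos: [562.7, 59.1, 252.8]
orientation: [0.059, 0.998, -0.0, 0.004]
ft_force: [0.9, -0.2, 0.5]
gripper_width: 0.001
grip_force: 0.0
```

Run:
```python
from h import *
a=ctrl.grab_frame('wrist');cv2.imwrite('pics/w7.png',a);t=ctrl.grab_frame('top');w=cam('wrist');o=ctrl.get_obs();print(o['tcp_pos'],w['eye'])
cv2.imwrite('pics/v7.png',np.vstack([a,cv2.resize(t[80:250,270:425],None,fx=1.15,fy=1.15)]) if 0 else np.hstack([a[60:],cv2.resize(t[165:250,285:325],(160,340))]))
```

```text
[560.52993419  59.27066583 248.64461012] [479.96500171  69.7177137  420.69821069]
```

View pics/v7.png

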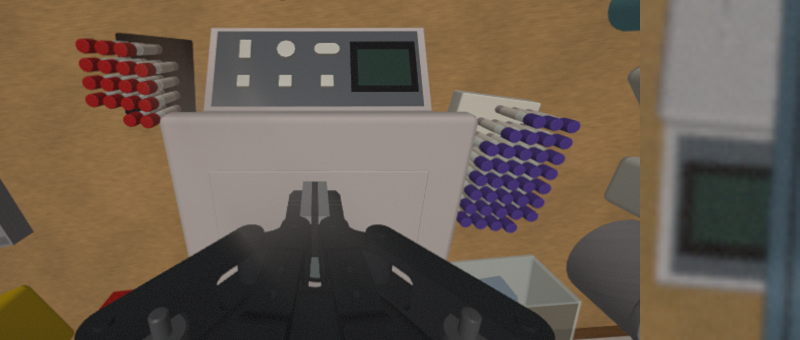

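Run:
```python
from h import *
w=cam('wrist')
a=cv2.imread('pics/w7.png')
print([(r,int(a[r,250].sum()),int(a[r,400].sum())) for r in range(160,190,1)])
yaw=-.1165;F=np.array([np.cos(yaw),np.sin(yaw),0]);L=np.array([-np.sin(yaw),np.cos(yaw),0]);O=np.array([687.5,46,0])
def lid(th,x,y,z):
    p=np.array([x-262,z+24.5]); r=np.array([[np.cos(th),np.sin(th)],[-np.sin(th),np.cos(th)]])@p
    return O+F*(132+r[0])+L*y+np.array([0,0,160+r[1]])
for th in(-.06,-.02,0,.02,.05,.1): print(th,proj(w,[lid(th,-25,138,0),lid(th,-25,-138,0),lid(th,-20,0,0),lid(th,-28,0,-12),lid(th,-28,0,-24)]).round(0).tolist())
for n,q in(('case top front of keypad',(-135,0,91)),('low',(-232,0,30))):
    print(n,proj(w,O+F*q[0]+[0,0,q[2]]))
```

```text
[(160, 290, 249), (161, 292, 236), (162, 295, 245), (163, 298, 245), (164, 304, 239), (165, 295, 251), (166, 353, 378), (167, 429, 444), (168, 436, 451), (169, 436, 448), (170, 410, 398), (171, 366, 351), (172, 351, 344), (173, 375, 372), (174, 393, 401), (175, 414, 421), (176, 424, 443), (177, 445, 461), (178, 458, 476), (179, 457, 474), (180, 452, 469), (181, 449, 459), (182, 440, 448), (183, 437, 445), (184, 435, 434), (185, 434, 440), (186, 434, 440), (187, 435, 435), (188, 441, 441), (189, 436, 442)]
-0.06 [[464.0, 168.0], [167.0, 169.0], [315.0, 174.0], [315.0, 164.0], [315.0, 162.0]]
-0.02 [[470.0, 172.0], [161.0, 172.0], [315.0, 177.0], [315.0, 166.0], [315.0, 164.0]]
0 [[474.0, 174.0], [157.0, 174.0], [315.0, 179.0], [315.0, 168.0], [315.0, 165.0]]
0.02 [[477.0, 176.0], [154.0, 176.0], [315.0, 182.0], [315.0, 169.0], [315.0, 166.0]]
0.05 [[483.0, 179.0], [148.0, 180.0], [315.0, 185.0], [315.0, 172.0], [315.0, 169.0]]
0.1 [[493.0, 187.0], [138.0, 187.0], [315.0, 193.0], [315.0, 178.0], [315.0, 173.0]]
case top front of keypad [[315.17534575 172.78502132]]
low [[315.06230529  90.240241  ]]
```

Request:
{"name": "servo_tool", "arguments": {
  "deltas": [
    [0,0,0.3,0,0,0],
    [0,0,0.55,0,0,0],
    [0,0,0.65,0,0,0],
    [0,0,0.72,0,0,0],
    [0,0,0.77,0,0,0],
    [0,0,0.8,0,0,0],
    [0,0,0.81,0,0,0],
    [0,0,0.82,0,0,0]
  ]
}}

```text
clock: 8.8
tcp_pos: [560.4, 59.3, 167.0]
orientation: [0.059, 0.998, -0.0, 0.001]
ft_force: [-1.4, 0.4, 0.7]
gripper_width: -0.001
grip_force: 0.7
```

Request:
{"name": "servo_tool", "arguments": {
  "deltas": [
    [0,0,0.01,0,0,0],
    [0,0,0.02,0,0,0],
    [0,0,0.03,0,0,0],
    [0,0,0.03,0,0,0]
  ]
}}

```text
clock: 9.2
tcp_pos: [560.1, 59.3, 163.2]
orientation: [0.059, 0.998, -0.0, 0.0]
ft_force: [-1.0, 1.0, 1.2]
gripper_width: 0.002
grip_force: 0.4
```

Request:
{"name": "servo_tool", "arguments": {
  "deltas": [
    [0,0,0.01,0,0,0],
    [0,0,0.02,0,0,0],
    [0,0,0.02,0,0,0]
  ]
}}

```text
clock: 9.5
tcp_pos: [560.0, 59.4, 161.0]
orientation: [0.059, 0.998, 0.0, -0.0]
ft_force: [-0.1, -0.0, 0.2]
gripper_width: 0.0
grip_force: 0.1
```

Request:
{"name": "servo_tool", "arguments": {
  "deltas": [
    [0,0,0.01,0,0,0],
    [0,0,0.02,0,0,0],
    [0,0,0.02,0,0,0]
  ]
}}

```text
clock: 9.8
tcp_pos: [560.1, 59.3, 159.0]
orientation: [0.059, 0.998, 0.0, -0.0]
ft_force: [1.0, 1.1, -0.7]
gripper_width: 0.0
grip_force: 0.0
```

Run:
```python
from h import *
for i in range(3):
    a=ctrl.grab_frame('wrist');o=ctrl.get_obs();print(o['ft_force'].round(2),o['wrist_torque'].round(3),o['tcp_pos'].round(1))
cv2.imwrite('pics/w8.png',a);w=cam('wrist')
print([(r,int(a[r,200].sum()),int(a[r,420].sum())) for r in range(184,230,2)])
s=a.astype(int);m=(s.max(2)-s.min(2)<25)&(s.sum(2)>370)
for r in(214,220,226): x=np.where(m[r])[0];x=x[(x>40)&(x<600)];print(r,x.min(),x.max())
yaw=-.1165;F=np.array([np.cos(yaw),np.sin(yaw),0]);L=np.array([-np.sin(yaw),np.cos(yaw),0]);O=np.array([687.5,46,0])
def lid(th,x,y,z):
    p=np.array([x-262,z+24.5]); r=np.array([[np.cos(th),np.sin(th)],[-np.sin(th),np.cos(th)]])@p
    return O+F*(132+r[0])+L*y+np.array([0,0,160+r[1]])
for th in(-.06,-.02,0,.02,.05,.1): print(th,proj(w,[lid(th,-25,138,0),lid(th,-25,-138,0),lid(th,-20,0,0),lid(th,-28,0,-12)]).round(0).tolist())
```

```text
[-0.58  0.33  0.23] [0.022 0.014 0.038] [560.2  59.3 159. ]
[-0.43 -0.34  0.13] [ 0.019 -0.001 -0.006] [560.2  59.3 159.1]
[ 0.71 -0.25 -0.02] [ 0.037  0.024 -0.07 ] [560.2  59.3 159.1]
[(184, 280, 245), (186, 280, 240), (188, 286, 246), (190, 261, 272), (192, 429, 440), (194, 425, 441), (196, 408, 401), (198, 349, 344), (200, 349, 342), (202, 354, 350), (204, 352, 347), (206, 333, 329), (208, 351, 352), (210, 383, 379), (212, 402, 401), (214, 419, 425), (216, 439, 456), (218, 452, 462), (220, 441, 460), (222, 442, 451), (224, 440, 445), (226, 433, 440), (228, 437, 440)]
214 87 595
220 82 599
226 81 559
-0.06 [[538.0, 198.0], [94.0, 199.0], [316.0, 206.0], [316.0, 190.0]]
-0.02 [[553.0, 205.0], [79.0, 206.0], [316.0, 214.0], [316.0, 195.0]]
0 [[562.0, 209.0], [71.0, 210.0], [316.0, 218.0], [316.0, 198.0]]
0.02 [[570.0, 214.0], [62.0, 215.0], [316.0, 223.0], [316.0, 202.0]]
0.05 [[585.0, 222.0], [48.0, 222.0], [316.0, 231.0], [316.0, 208.0]]
0.1 [[612.0, 238.0], [21.0, 239.0], [316.0, 247.0], [316.0, 221.0]]
```

Request:
{"name": "servo_tool", "arguments": {
  "deltas": [
    [0,0,0.01,0,0,0],
    [0,0,0.02,0,0,0],
    [0,0,0.03,0,0,0]
  ]
}}

```text
clock: 10.25
tcp_pos: [560.0, 59.3, 156.2]
orientation: [0.059, 0.998, -0.0, -0.0]
ft_force: [-1.1, -0.5, 1.4]
gripper_width: 0.002
grip_force: 0.7
```

Run:
```python
from h import *
a=ctrl.grab_frame('wrist');o=ctrl.get_obs();print(o['ft_force'].round(2),o['tcp_pos'].round(1),o['qpos'].round(3),o['joint_torque'].round(1))
t=ctrl.grab_frame('top');s=ctrl.grab_frame('scene')
cv2.imwrite('pics/v9.png',np.hstack([cv2.resize(s[130:320,200:390],(500,500)),cv2.resize(t[80:250,280:330],(200,500))]))
```

```text
[-0.27 -0.23  0.62] [560.   59.3 156. ] [-0.092  0.317  1.572 -0.     1.253 -1.546] [  0.  -46.6 -28.    0.   -0.1   0. ]
```

View pics/v9.png

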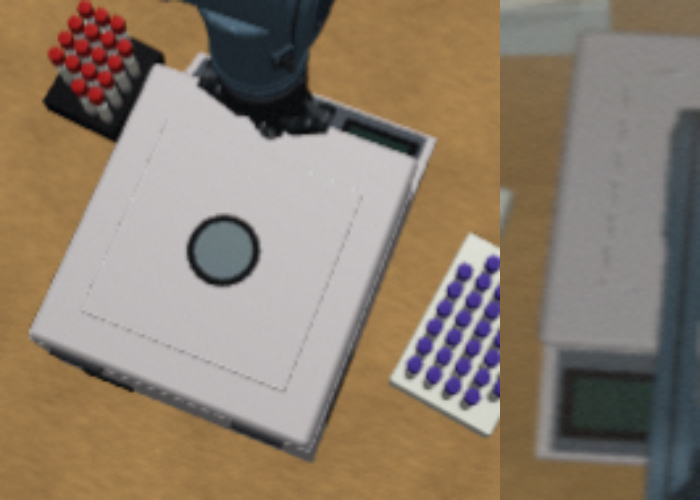

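Request:
{"name": "servo_tool", "arguments": {
  "deltas": [
    [0,0,0.01,0,0,0],
    [0,0,0.02,0,0,0],
    [0,0,0.03,0,0,0],
    [0,0,0.03,0,0,0]
  ]
}}

```text
clock: 10.8
tcp_pos: [560.2, 59.3, 155.4]
orientation: [0.059, 0.998, -0.0, 0.001]
ft_force: [-4.8, 0.4, 13.5]
gripper_width: 0.004
grip_force: 6.7
```

Request:
{"name": "servo_tool", "arguments": {
  "deltas": [
    [0,0,0.01,0,0,0],
    [0,0,0.02,0,0,0],
    [0,0,0.03,0,0,0],
    [0,0,0.03,0,0,0]
  ]
}}

```text
clock: 11.2
tcp_pos: [560.3, 59.3, 155.2]
orientation: [0.058, 0.998, -0.0, 0.002]
ft_force: [-12.2, -0.2, 31.1]
gripper_width: 0.0
grip_force: 15.0
```

Lid shut: there is a hard stop and 31 N at TCP z of about 155. So the real finger tips sit about 29 mm short of the TCP, which the wrist view also shows. I'll lift off and tilt for the keys.

Request:
{"name": "servo_tool", "arguments": {
  "deltas": [
    [0,0,-0.15,0,0,0],
    [0,0,-0.5,0,0,0],
    [0,0,-1,0,0,0],
    [0,0,-1,0,0,0]
  ]
}}

```text
clock: 11.6
tcp_pos: [563.9, 59.1, 257.6]
orientation: [0.059, 0.998, -0.0, 0.007]
ft_force: [0.4, 0.2, 1.4]
gripper_width: 0.001
grip_force: 0.0
```

Request:
{"name": "servo_tool", "arguments": {
  "deltas": [
    [0.35,0.04,0,0,0,0],
    [0.7,0.08,0,0,0,0],
    [0.7,0.08,0,0,0,0]
  ]
}}

```text
clock: 11.9
tcp_pos: [487.8, 76.6, 250.0]
orientation: [0.058, 0.998, 0.0, -0.001]
ft_force: [0.9, -0.5, -0.3]
gripper_width: 0.004
grip_force: 0.0
```

Request:
{"name": "servo_tool", "arguments": {
  "deltas": [
    [0.2,0.04,0,0,-0.17,0],
    [0.4,0.08,0.3,0,-0.35,0],
    [0.66,0.08,0.6,0,-0.53,0],
    [0.66,0.08,0.8,0,-0.71,0],
    [0.66,0.08,1,0,-0.71,0],
    [0.66,0.08,1,0,-0.71,0],
    [0.66,0.08,1,0,-0.71,0]
  ]
}}

```text
clock: 12.6
tcp_pos: [428.1, 91.1, 151.2]
orientation: [0.056, 0.96, -0.016, 0.275]
ft_force: [1.6, -0.4, 0.5]
gripper_width: -0.001
grip_force: 0.0
```

```bash
cat >> h.py <<'E'
yaw=-.1165;F=np.array([np.cos(yaw),np.sin(yaw),0]);L=np.array([-np.sin(yaw),np.cos(yaw),0]);O=np.array([687.5,46,0])
N=-F*sn+np.array([0,0,cs])
TOP={'prog':np.array([484.5,84.2,54.8]),'two':np.array([515.5,28.1,78.1]),'start':np.array([478.7,32.6,54.8])}
def goto(k,h):
    o=ctrl.get_obs();A=R.from_quat(o['orientation'])
    B=R.from_matrix(np.c_[np.cross(L,-N),L,-N])
    d=A.inv().apply(TOP[k]+h*N-o['tcp_pos']); print(k,h,(d/100).round(3),((A.inv()*B).as_rotvec()/(np.pi/4)).round(3),o['tcp_pos'].round(1),o['ft_force'].round(1),o['clock'])
E
python3 - <<'E'
from h import *
goto('prog',5)
a=ctrl.grab_frame('wrist');cv2.imwrite('pics/w10.png',a);w=cam('wrist');print({k:proj(w,v).round(0).tolist() for k,v in TOP.items()})
for m in(0,-29): 
    o=ctrl.get_obs();print(proj(w,o['tcp_pos']+m*R.from_quat(o['orientation']).apply([0,0,1])))
print(proj(w,[O+F*-155+L*138*s+[0,0,184.5] for s in(1,-1)]).round(0))
E
```

```text
prog 5 [ 0.028 -0.003  1.069] [-0.001 -0.001 -0.001] [428.1  91.1 151.2] [ 1.6 -0.4  0.5] 12.6
{'prog': [[313.0, 184.0]], 'two': [[267.0, 223.0]], 'start': [[265.0, 185.0]]}
[[313.24572737 233.51393401]]
[[313.0020473  254.71119572]]
[[450. 328.]
 [145. 328.]]
```

View pics/w10.png

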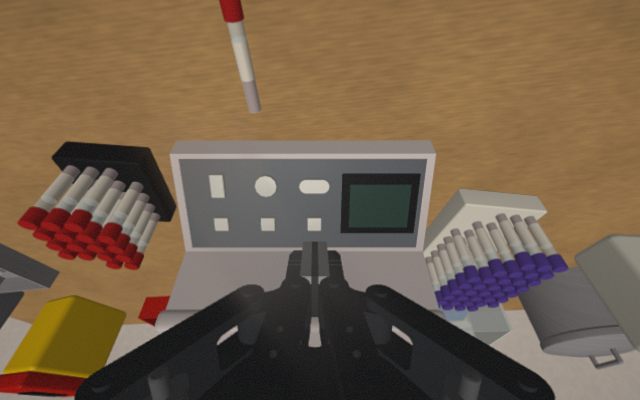

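The picture confirms it: programme at (314, 187), start at (265, 187), key 2 at (267, 225), all within about 2 px of the model. The orientation is square. I'll approach the programme key.

Request:
{"name": "servo_tool", "arguments": {
  "deltas": [
    [0.01,0,0.4,0,0,0],
    [0.02,0,0.8,0,0,0],
    [0.02,0,1,0,0,0],
    [0.02,0,1,0,0,0]
  ]
}}

```text
clock: 13.05
tcp_pos: [482.1, 86.8, 74.9]
orientation: [0.058, 0.961, -0.019, 0.269]
ft_force: [0.2, 0.5, 0.6]
gripper_width: -0.001
grip_force: 0.0
```

Request:
{"name": "servo_tool", "arguments": {
  "deltas": [
    [0,0,0.1,0,0,0],
    [0,0,0.2,0,0,0],
    [0,0,0.28,0,0,0],
    [0,0,0.3,0,0,0],
    [0,0,0.32,0,0,0],
    [0,0,0.32,0,0,0]
  ]
}}

```text
clock: 13.65
tcp_pos: [495.3, 89.6, 60.8]
orientation: [0.059, 0.964, -0.023, 0.259]
ft_force: [-0.5, 0.5, 1.4]
gripper_width: -0.001
grip_force: 0.0
```

Run:
```python
from h import *
goto('prog',-29)
```

```text
prog -29 [ 0.108 -0.061  0.292] [-0.021 -0.04  -0.001] [495.3  89.6  60.8] [-0.5  0.5  1.4] 13.65
```

Run:
```python
from h import *
ctrl.grab_frame('wrist')
o=ctrl.get_obs();print(o['qpos'].round(3),o['qvel'].round(3),o['joint_torque'].round(2),o['wrist_torque'].round(2));goto('prog',-29)
s=ctrl.grab_frame('scene');cv2.imwrite('pics/s11.png',cv2.resize(s[0:250,180:430],(600,600)))
```

```text
[ 0.024  0.133  2.286 -0.41   0.22  -1.046] [-0.002 -0.001  0.004  0.    -0.    -0.002] [-1.000e-02 -2.795e+01 -2.017e+01 -3.600e-01 -2.540e+00  3.000e-02] [ 0.05  0.31 -0.01]
prog -29 [ 0.107 -0.061  0.293] [-0.021 -0.04  -0.001] [495.2  89.6  60.8] [-0.4  0.8 -0.6] 13.7
```

View pics/s11.png

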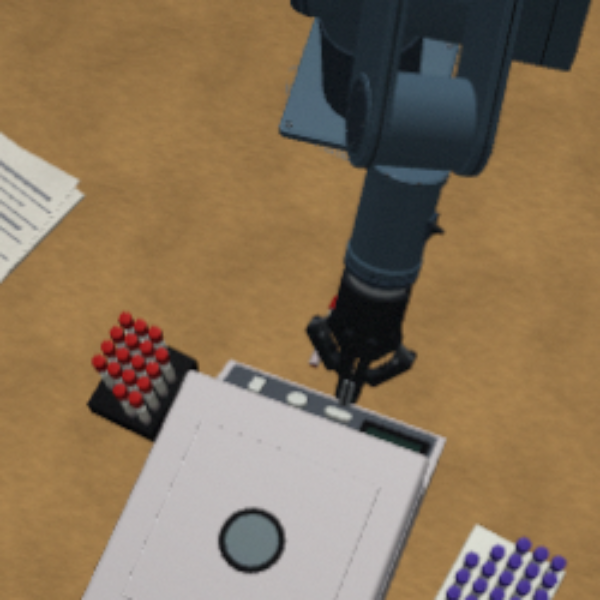

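Joint 5 is at its 0.22 limit, so the full 32° tilt isn't reachable at the lower row. I'll back off and use a smaller tilt of about 24°.

Request:
{"name": "servo_tool", "arguments": {
  "deltas": [
    [0,0,-0.2,0,0,0],
    [0,0,-0.4,0,0.1,0],
    [0,0,-0.4,0,0.18,0],
    [0,0,-0.4,0,0.18,0],
    [0,0,-0.4,0,0.18,0]
  ]
}}

```text
clock: 14.25
tcp_pos: [475.3, 92.2, 95.1]
orientation: [0.061, 0.98, -0.019, 0.191]
ft_force: [-1.5, -0.4, -0.8]
gripper_width: 0.001
grip_force: 0.0
```

```bash
cat >> h.py <<'E'
def tgt(k,h,tilt,u=0,off=29):
    o=ctrl.get_obs();A=R.from_quat(o['orientation']);t=np.radians(tilt)
    z=F*np.sin(t)-np.array([0,0,np.cos(t)]);B=R.from_matrix(np.c_[np.cross(L,z),L,z])
    U=F*cs+np.array([0,0,sn])
    d=A.inv().apply(TOP[k]+h*N+u*U+off*z-o['tcp_pos'])
    print(k,h,(d/100).round(3),((A.inv()*B).as_rotvec()/(np.pi/4)).round(3),o['tcp_pos'].round(1),o['qpos'].round(2),o['clock'])
E
python3 - <<'E'
from h import *
ctrl.grab_frame('wrist')
tgt('prog',30,24,-2);tgt('prog',10,24,-2)
E
```

```text
prog 30 [ 0.108 -0.062  0.407] [-0.022 -0.044 -0.004] [474.4  92.3  94.4] [ 0.01  0.06  2.16 -0.13  0.55 -1.34] 14.3
prog 10 [ 0.073 -0.059  0.604] [-0.022 -0.044 -0.004] [474.4  92.3  94.4] [ 0.01  0.06  2.16 -0.13  0.55 -1.34] 14.3
```

Request:
{"name": "servo_tool", "arguments": {
  "deltas": [
    [0.11,-0.06,0.1,-0.02,-0.04,0],
    [0.11,-0.06,0.25,-0.02,-0.04,0],
    [0.11,-0.06,0.4,-0.02,-0.04,0],
    [0.11,-0.06,0.4,-0.02,-0.04,0]
  ]
}}

```text
clock: 14.7
tcp_pos: [477.0, 85.3, 51.6]
orientation: [0.059, 0.977, -0.012, 0.204]
ft_force: [-0.6, 0.3, 0.0]
gripper_width: 0.003
grip_force: 0.0
```

Run:
```python
from h import *
ctrl.grab_frame('wrist')
tgt('prog',8,24,-2);tgt('prog',0,24,-2)
```

```text
prog 8 [-0.045 -0.003  0.221] [-0.002 -0.008 -0.004] [477.4  85.4  52.5] [-0.02  0.13  2.24 -0.11  0.36 -1.38] 14.75
prog 0 [-0.057 -0.003  0.3  ] [-0.002 -0.008 -0.004] [477.4  85.4  52.5] [-0.02  0.13  2.24 -0.11  0.36 -1.38] 14.75
```

Request:
{"name": "servo_tool", "arguments": {
  "deltas": [
    [-0.03,0,0.1,0,0,0],
    [-0.05,0,0.2,0,0,0],
    [-0.05,0,0.25,0,0,0],
    [-0.05,0,0.27,0,0,0],
    [-0.05,0,0.27,0,0,0]
  ]
}}

```text
clock: 15.25
tcp_pos: [494.6, 83.5, 31.0]
orientation: [0.059, 0.977, -0.012, 0.206]
ft_force: [0.2, 0.3, -0.2]
gripper_width: -0.002
grip_force: 0.0
```

Request:
{"name": "servo_tool", "arguments": {
  "deltas": [
    [0,0,0.01,0,0,0],
    [0,0,0.02,0,0,0],
    [0,0,0.03,0,0,0],
    [0,0,0.03,0,0,0]
  ]
}}

```text
clock: 15.65
tcp_pos: [496.1, 83.4, 28.9]
orientation: [0.059, 0.977, -0.012, 0.207]
ft_force: [0.6, -0.3, -0.2]
gripper_width: 0.001
grip_force: 0.0
```

Run:
```python
from h import *
ctrl.grab_frame('wrist')
tgt('prog',0,24,-2);print(ctrl.get_obs()['ft_force']@N,ctrl.get_obs()['ft_force'])
```

```text
prog 0 [ 0.02  -0.006  0.009] [-0.001 -0.003 -0.004] [496.   83.4  28.9] [-0.03  0.21  2.23 -0.13  0.29 -1.36] 15.7
-0.07515754638713577 [ 0.08815832 -0.25968127 -0.01504878]
```

Request:
{"name": "servo_tool", "arguments": {
  "deltas": [
    [0.01,0,0.01,0,0,0],
    [0.02,0,0.02,0,0,0],
    [0.02,0,0.02,0,0,0]
  ]
}}

```text
clock: 16.0
tcp_pos: [495.5, 83.5, 26.5]
orientation: [0.059, 0.977, -0.012, 0.207]
ft_force: [0.6, -0.1, 2.8]
gripper_width: -0.004
grip_force: 1.1
```

Request:
{"name": "servo_tool", "arguments": {
  "deltas": [
    [0,0,0.01,0,0,0],
    [0,0,0.02,0,0,0],
    [0,0,0.02,0,0,0]
  ]
}}

```text
clock: 16.3
tcp_pos: [496.5, 83.4, 24.7]
orientation: [0.059, 0.976, -0.012, 0.207]
ft_force: [1.0, -0.1, 5.8]
gripper_width: 0.001
grip_force: 1.8
```

Request:
{"name": "servo_tool", "arguments": {
  "deltas": [
    [0,0,0.01,0,0,0],
    [0,0,0.02,0,0,0],
    [0,0,0.02,0,0,0]
  ]
}}

```text
clock: 16.6
tcp_pos: [497.3, 83.3, 23.0]
orientation: [0.059, 0.976, -0.012, 0.207]
ft_force: [-0.8, -0.4, 7.3]
gripper_width: 0.001
grip_force: 3.6
```

Request:
{"name": "servo_tool", "arguments": {
  "deltas": [
    [0,0,0.01,0,0,0],
    [0,0,0.02,0,0,0],
    [0,0,0.02,0,0,0],
    [0,0,0.02,0,0,0]
  ]
}}

```text
clock: 17.0
tcp_pos: [497.8, 83.3, 22.4]
orientation: [0.058, 0.976, -0.012, 0.208]
ft_force: [-13.1, 0.4, 28.5]
gripper_width: -0.0
grip_force: 15.5
```

Run:
```python
from h import *
ctrl.grab_frame('wrist')
tgt('prog',-5,24,-4);print(ctrl.get_obs()['ft_force'])
```

```text
prog -5 [ 0.023 -0.007 -0.005] [-0.001  0.001 -0.003] [497.8  83.3  22.4] [-0.03  0.23  2.24 -0.14  0.26 -1.35] 17.05
[-12.72093543  -0.2564035   28.05623758]
```

The key bottomed out with a hard stop at 28 N, so programme is pressed. I'll release it and go to key 2.

Request:
{"name": "servo_tool", "arguments": {
  "deltas": [
    [0,0,-0.05,0,0,0],
    [0,0,-0.3,0,0,0],
    [0,0,-0.6,0,0,0],
    [0,0,-0.6,0,0,0]
  ]
}}

```text
clock: 17.45
tcp_pos: [472.9, 86.4, 77.4]
orientation: [0.058, 0.976, -0.012, 0.207]
ft_force: [-0.1, -0.7, 0.7]
gripper_width: -0.003
grip_force: 0.0
```

Run:
```python
from h import *
ctrl.grab_frame('wrist')
tgt('two',50,28,-2)
```

```text
two 50 [-0.387 -0.527 -0.02 ] [-0.001 -0.09  -0.004] [473.1  86.2  76.3] [-0.02  0.07  2.23 -0.1   0.43 -1.39] 17.5
```

Request:
{"name": "servo_tool", "arguments": {
  "deltas": [
    [0,-0.25,-0.1,0,0,0],
    [-0.2,-0.53,-0.1,0,-0.09,0],
    [-0.39,-0.53,-0.05,0,-0.09,0],
    [-0.39,-0.53,-0.02,0,-0.09,0],
    [-0.39,-0.53,-0.02,0,-0.09,0]
  ]
}}

```text
clock: 18.0
tcp_pos: [500.5, 29.4, 91.2]
orientation: [0.058, 0.969, -0.014, 0.239]
ft_force: [0.2, 0.7, 0.8]
gripper_width: -0.002
grip_force: 0.0
```

Run:
```python
from h import *
ctrl.grab_frame('wrist')
for h in(20,4,0,-5):tgt('two',h,28,-2)
```

```text
two 20 [-0.044  0.001  0.28 ] [-0.001 -0.007 -0.004] [500.   29.8  91.2] [-0.19  0.05  2.24  0.09  0.37 -1.72] 18.05
two 4 [-0.056  0.001  0.44 ] [-0.001 -0.007 -0.004] [500.   29.8  91.2] [-0.19  0.05  2.24  0.09  0.37 -1.72] 18.05
two 0 [-0.059  0.001  0.48 ] [-0.001 -0.007 -0.004] [500.   29.8  91.2] [-0.19  0.05  2.24  0.09  0.37 -1.72] 18.05
two -5 [-0.062  0.001  0.53 ] [-0.001 -0.007 -0.004] [500.   29.8  91.2] [-0.19  0.05  2.24  0.09  0.37 -1.72] 18.05
```

Request:
{"name": "servo_tool", "arguments": {
  "deltas": [
    [-0.03,0,0.1,0,0,0],
    [-0.05,0,0.2,0,0,0],
    [-0.05,0,0.28,0,0,0],
    [-0.05,0,0.34,0,0,0],
    [-0.05,0,0.34,0,0,0]
  ]
}}

```text
clock: 18.55
tcp_pos: [521.3, 27.1, 64.0]
orientation: [0.058, 0.969, -0.014, 0.24]
ft_force: [-0.8, -0.4, 0.9]
gripper_width: 0.004
grip_force: 0.0
```

Run:
```python
from h import *
ctrl.grab_frame('wrist')
for h in(4,0,-5):tgt('two',h,28,-2)
print(ctrl.get_obs()['ft_force'])
```

```text
two 4 [0.011 0.003 0.104] [-0.001 -0.004 -0.004] [521.3  27.1  64.5] [-0.19  0.14  2.23  0.11  0.29 -1.74] 18.6
two 0 [0.008 0.003 0.144] [-0.001 -0.004 -0.004] [521.3  27.1  64.5] [-0.19  0.14  2.23  0.11  0.29 -1.74] 18.6
two -5 [0.004 0.003 0.193] [-0.001 -0.004 -0.004] [521.3  27.1  64.5] [-0.19  0.14  2.23  0.11  0.29 -1.74] 18.6
[-0.03104518  0.07280541  0.28114182]
```

Request:
{"name": "servo_tool", "arguments": {
  "deltas": [
    [0.02,0,0.05,0,0.04,0],
    [0.02,0,0.1,0,0.04,0],
    [0.02,0,0.12,0,0.04,0],
    [0.02,0,0.12,0,0.04,0]
  ]
}}

```text
clock: 19.0
tcp_pos: [525.3, 26.5, 53.5]
orientation: [0.058, 0.972, -0.013, 0.225]
ft_force: [-0.2, 0.7, 0.3]
gripper_width: 0.004
grip_force: 0.0
```

Request:
{"name": "servo_tool", "arguments": {
  "deltas": [
    [0,0,0.01,0,0,0],
    [0,0,0.02,0,0,0],
    [0,0,0.02,0,0,0]
  ]
}}

```text
clock: 19.3
tcp_pos: [526.4, 26.3, 52.1]
orientation: [0.058, 0.972, -0.013, 0.226]
ft_force: [0.4, 0.2, 0.5]
gripper_width: 0.003
grip_force: 0.0
```

Request:
{"name": "servo_tool", "arguments": {
  "deltas": [
    [0,0,0.01,0,0,0],
    [0,0,0.02,0,0,0],
    [0,0,0.02,0,0,0]
  ]
}}

```text
clock: 19.6
tcp_pos: [527.5, 26.2, 50.4]
orientation: [0.058, 0.972, -0.013, 0.226]
ft_force: [-0.7, 0.5, 2.8]
gripper_width: -0.001
grip_force: 1.0
```

Run:
```python
from h import *
ctrl.grab_frame('wrist')
for h in(0,-5):tgt('two',h,26,-2)
print(ctrl.get_obs()['ft_force'])
```

```text
two 0 [ 0.007  0.005 -0.01 ] [-0.001  0.003 -0.004] [527.5  26.2  50.4] [-0.18  0.19  2.2   0.1   0.3  -1.72] 19.65
two -5 [0.002 0.005 0.04 ] [-0.001  0.003 -0.004] [527.5  26.2  50.4] [-0.18  0.19  2.2   0.1   0.3  -1.72] 19.65
[-0.3982736  -0.0758377   2.80394629]
```

Request:
{"name": "servo_tool", "arguments": {
  "deltas": [
    [0,0,0.01,0,0,0],
    [0,0,0.02,0,0,0],
    [0,0,0.03,0,0,0],
    [0,0,0.03,0,0,0]
  ]
}}

```text
clock: 20.05
tcp_pos: [529.1, 26.0, 47.8]
orientation: [0.058, 0.972, -0.013, 0.226]
ft_force: [-1.6, 0.7, 3.4]
gripper_width: -0.006
grip_force: 2.0
```

Request:
{"name": "servo_tool", "arguments": {
  "deltas": [
    [0,0,0.01,0,0,0],
    [0,0,0.02,0,0,0],
    [0,0,0.02,0,0,0],
    [0,0,0.02,0,0,0]
  ]
}}

```text
clock: 20.45
tcp_pos: [529.9, 26.0, 46.6]
orientation: [0.058, 0.972, -0.013, 0.226]
ft_force: [-6.3, 0.0, 12.5]
gripper_width: -0.001
grip_force: 7.1
```

Key 2 bottomed out as well. I'll release it and go to start.

Request:
{"name": "servo_tool", "arguments": {
  "deltas": [
    [0,0,0,0,0,0],
    [0,0,-0.05,0,0,0],
    [0,0,-0.3,0,0,0],
    [0,0,-0.6,0,0,0],
    [0,0,-0.6,0,0,0]
  ]
}}

```text
clock: 20.95
tcp_pos: [503.5, 29.2, 102.0]
orientation: [0.058, 0.972, -0.013, 0.227]
ft_force: [0.1, -0.5, -0.6]
gripper_width: 0.0
grip_force: 0.0
```

Run:
```python
from h import *
ctrl.grab_frame('wrist')
tgt('start',40,23,-2)
```

```text
start 40 [0.506 0.005 0.195] [-0.001  0.073 -0.004] [503.6  29.1 100.9] [-0.19  0.04  2.2   0.07  0.45 -1.7 ] 21.0
```

Request:
{"name": "servo_tool", "arguments": {
  "deltas": [
    [0.25,0,0,0,0.07,0],
    [0.5,0,0.1,0,0.07,0],
    [0.5,0,0.2,0,0.07,0],
    [0.5,0,0.2,0,0.07,0]
  ]
}}

```text
clock: 21.4
tcp_pos: [465.9, 33.6, 57.3]
orientation: [0.059, 0.979, -0.011, 0.197]
ft_force: [-0.1, -0.3, -0.5]
gripper_width: -0.002
grip_force: 0.0
```

Run:
```python
from h import *
ctrl.grab_frame('wrist')
for h in (5,0,-5):tgt('start',h,23,-2)
```

```text
start 5 [-0.07   0.006  0.322] [-0.001 -0.004 -0.004] [466.8  33.5  58.2] [-0.19  0.08  2.27  0.07  0.39 -1.71] 21.45
start 0 [-0.078  0.006  0.371] [-0.001 -0.004 -0.004] [466.8  33.5  58.2] [-0.19  0.08  2.27  0.07  0.39 -1.71] 21.45
start -5 [-0.086  0.006  0.42 ] [-0.001 -0.004 -0.004] [466.8  33.5  58.2] [-0.19  0.08  2.27  0.07  0.39 -1.71] 21.45
```

Request:
{"name": "servo_tool", "arguments": {
  "deltas": [
    [-0.04,0,0.1,0,0,0],
    [-0.07,0,0.2,0,0,0],
    [-0.07,0,0.28,0,0,0],
    [-0.07,0,0.32,0,0,0],
    [-0.07,0,0.32,0,0,0]
  ]
}}

```text
clock: 21.95
tcp_pos: [485.8, 31.3, 32.1]
orientation: [0.059, 0.978, -0.012, 0.198]
ft_force: [0.1, 0.0, 0.7]
gripper_width: 0.001
grip_force: 0.0
```

Request:
{"name": "servo_tool", "arguments": {
  "deltas": [
    [0,0,0.02,0,0,0],
    [0,0,0.04,0,0,0],
    [0,0,0.05,0,0,0],
    [0,0,0.05,0,0,0]
  ]
}}

```text
clock: 22.35
tcp_pos: [488.2, 31.0, 28.4]
orientation: [0.059, 0.978, -0.012, 0.199]
ft_force: [1.0, -0.0, 0.2]
gripper_width: 0.002
grip_force: 0.0
```

Run:
```python
from h import *
ctrl.grab_frame('wrist')
for h in(0,-5):tgt('start',h,23,-2)
print(ctrl.get_obs()['ft_force'])
```

```text
start 0 [0.006 0.005 0.013] [-0.001 -0.    -0.004] [488.2  30.9  28.5] [-0.19  0.18  2.26  0.09  0.3  -1.72] 22.4
start -5 [-0.002  0.005  0.063] [-0.001 -0.    -0.004] [488.2  30.9  28.5] [-0.19  0.18  2.26  0.09  0.3  -1.72] 22.4
[ 0.12262049 -0.40530414  0.02472857]
```

Request:
{"name": "servo_tool", "arguments": {
  "deltas": [
    [0,0,0.02,0,0,0],
    [0,0,0.03,0,0,0],
    [0,0,0.04,0,0,0],
    [0,0,0.04,0,0,0]
  ]
}}

```text
clock: 22.8
tcp_pos: [490.3, 30.7, 25.0]
orientation: [0.059, 0.978, -0.012, 0.199]
ft_force: [-0.2, 0.4, 3.9]
gripper_width: 0.001
grip_force: 1.8
```

Request:
{"name": "servo_tool", "arguments": {
  "deltas": [
    [0,0,0.01,0,0,0],
    [0,0,0.02,0,0,0],
    [0,0,0.02,0,0,0],
    [0,0,0.02,0,0,0]
  ]
}}

```text
clock: 23.2
tcp_pos: [491.3, 30.6, 23.4]
orientation: [0.059, 0.978, -0.012, 0.2]
ft_force: [-0.3, 1.0, 6.6]
gripper_width: -0.001
grip_force: 3.0
```

Request:
{"name": "servo_tool", "arguments": {
  "deltas": [
    [0,0,0.01,0,0,0],
    [0,0,0.02,0,0,0],
    [0,0,0.02,0,0,0],
    [0,0,0.02,0,0,0]
  ]
}}

```text
clock: 23.6
tcp_pos: [491.8, 30.6, 22.7]
orientation: [0.058, 0.978, -0.012, 0.2]
ft_force: [-13.8, 0.2, 28.4]
gripper_width: -0.001
grip_force: 15.8
```

Request:
{"name": "servo_tool", "arguments": {
  "deltas": [
    [0,0,-0.05,0,0,0],
    [0,0,-0.3,0,0,0],
    [0,0,-0.7,0,0,0],
    [0,0,-0.7,0,0,0],
    [0,0,-0.7,0,0,0]
  ]
}}

```text
clock: 24.1
tcp_pos: [464.4, 33.8, 86.1]
orientation: [0.059, 0.978, -0.012, 0.2]
ft_force: [0.0, 0.2, -0.1]
gripper_width: 0.001
grip_force: 0.0
```

Run:
```python
from h import *
w=ctrl.grab_frame('wrist');t=ctrl.grab_frame('top');c=cam('wrist');o=ctrl.get_obs();print(o['ft_force'],o['tcp_pos'])
print({k:proj(c,v).round(0).tolist() for k,v in TOP.items()})
b=cv2.imread('pics/top0.png')
def red(a):
    h=cv2.cvtColor(a,cv2.COLOR_BGR2HSV);m=((h[...,0]<8)|(h[...,0]>172))&(h[...,1]>150)&(h[...,2]>90)
    m=m.astype('uint8');m[:200]=0;m[:,:340]=0;m[300:]=0;m[:,445:]=0;m[:190]=0
    n,l,s,cc=cv2.connectedComponentsWithStats(m);return [cc[i].round(1).tolist() for i in range(1,n) if s[i,4]>8]
print(red(b),red(t))
```

```text
[0.31595093 0.12683381 0.03349774] [463.57157383  33.88066719  84.36745971]
{'prog': [[379.0, 218.0]], 'two': [[314.0, 271.0]], 'start': [[314.0, 219.0]]}
[[418.2, 201.6], [425.8, 202.7], [417.4, 208.6], [425.1, 209.8], [432.5, 211.4], [439.8, 212.5], [416.5, 215.9], [423.8, 217.2], [431.4, 218.6], [438.4, 223.5], [415.2, 223.2], [422.8, 224.5], [430.5, 225.8], [422.0, 232.0], [429.3, 233.2], [437.0, 234.5], [353.1, 286.0]] [[418.5, 201.5], [426.0, 202.8], [417.4, 208.6], [425.3, 209.8], [432.4, 211.2], [439.9, 212.3], [416.2, 216.0], [423.8, 217.2], [431.2, 218.6], [438.5, 223.2], [415.4, 223.3], [422.9, 224.6], [430.3, 225.7], [422.0, 231.9], [429.4, 233.2], [437.0, 234.5]]
```

Request:
{"name": "servo_tool", "arguments": {
  "deltas": [
    [0,0,-0.4,0,0,0],
    [0,0,-0.8,0,0,0],
    [0,0,-0.8,0,0,0],
    [0,0,-0.8,0,0,0],
    [0,0,-0.8,0,0,0]
  ]
}}

```text
clock: 24.7
tcp_pos: [432.4, 37.6, 157.2]
orientation: [0.059, 0.979, -0.011, 0.197]
ft_force: [0.4, -0.0, -0.6]
gripper_width: 0.0
grip_force: 0.0
```

```bash
python3 -c "
from cell import ctrl
print(ctrl.finish_job())"
```

```text
the job is handed in; nothing more can be done
None
```

I lowered the lid until it met a hard stop, pressed programme, 2 and start in order, each down to its stop and released, and handed the job in at about 25 s; no verdict came back, and at the end I re-checked only the black rack by picture (unmoved).

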